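# Tuck the drip strip under the splash plate and hold it down

### The job

Pick up the loose metal drip strip by its upright rib, lay it flat on the drip board and slide its free edge (the broad side, away from the rib) under the lower edge of the sloping splash plate, a good 2 cm deep along its whole length, without lifting the plate. Then press the strip firmly flat on the board and finish while still holding it pressed there; do not let go. Leave the stain bottle and specimen cup beside the board and the small carton where they stand.

Things in the scene. Friction and masses are not known exactly. Their poses are not given: they have to be found in the camera images.
- drip_board: Grey plastic board fixed on the bench, 250 (x) x 240 (y) x 12 mm; origin at the centre of its underside; x from its open front to its back, y left, z up. Top face, flat also below the splash plate, at z = 12 mm; side curbs 11 mm higher, inner faces y = +-108 mm. Posts at x = 110, y = +-114 mm, tops at z = 69 mm, carry the splash plate.
- splash_plate (a joint): Hinge (at board x = 110, z = 57 mm) of the sloping steel splash plate, 190 mm wide, 3 mm thick, 0.12 kg, held down by its weight only. 0 = at rest on its stop, plate sloping 18 degrees down to the front, lower edge along board y at x = 0, 7 mm clear above the board's top face; grows as the edge is lifted (0.08 rad = 9 mm).
- plate_lip (a point): Middle of the underside of the splash plate's lower edge, a round bead 5 mm thick; at rest 19 mm above the board's underside, at board x = 0.
- drip_strip: Loose stiff dark steel strip, 0.1 to 0.21 kg, lying left of the board: flat plate 90 (x) x 120 (y) x 4 mm, origin at the centre of its underside, z up. Upright grip rib, 10 mm thick (x), 110 mm long (y), at x = -20 mm, top 33 mm above the underside. The edge to tuck is at x = +45 mm, 60 mm beyond the rib. About 10 N downward is a firm press.
- strip_back_left (a point): Left end (local y = +58 mm) of the strip's edge to be tucked, at half its thickness, 2 mm above the underside.
- strip_back_right (a point): Right end (local y = -58 mm) of the same edge, 2 mm above the underside.
- stain_bottle: Brown dropper bottle with black pointed cap, 38 mm across, 112 mm high, to the right of the board; origin under its centre. Not to be moved.
- specimen_cup: White specimen cup with screw lid, 52 mm across, 56 mm high, to the right of the board; origin under its centre. Not to be moved.
- carton: Small flat white carton, 46 x 48 x 18 mm, near the bench's front edge to the left of the strip; origin under its centre. Not to be moved.

How it is judged:
By the outcome, as a careful person would: the job done as asked, in the order asked, and still so for the second after the job is handed in, while the arm keeps its last pose, push and grip.
It also fails if it takes over 35 s, if anything falls off the work surface, if the arm or the gripper's body presses on something with over 40 N, if the wrist force passes 120 N, or if a joint passes its speed limit or range.

### The arm

A 6-joint arm with a two-finger parallel gripper is mounted at the origin on a cart in front of the work surface, level with it; the furniture and walls round the work are solid. World frame = base frame: x ahead of the robot, y to its left, z up, the work surface at z = 0. Lengths are in m, angles in degrees, forces in N, time in s.
With the tool pointing down it reaches from about 0.375 to 0.9 m from the base axis. Payload 3.1 kg.
Tool frame: the origin (TCP) lies at the very end of the fingers, on their centre line; the grasp point (between the pads) lies 19 mm behind it; z points along the fingers, y is the line along which they close (so a half turn about z gives the same grasp; the last joint's range is limited). The gripper opens to 87 mm and grips with 3 to 60 N. Pads are 19 mm wide; open, the fingers measure 117 mm over their backs; the gripper's body (75 mm by 190 mm) begins 51 mm behind the grasp point.
Start: joints at [-77.836, 30.224, 82.088, -0, 67.689, -10.227], TCP at [0.238, -0.578, 0.194] pointing down, gripper open.
Joint ranges: [-176.69, 176.69], [-43.24, 126.21], [12.49, 139.97], [-82, 262], [0, 151.66], [-163.58, 163.58]. Speed limits (degrees/s): [159.86, 159.86, 180, 180, 180, 180].

### API

Orientations are given as a 3x3 rotation matrix whose columns are the frame's x, y, z axes.
In Python, from rig import bot gives the robot as it stands.
- The arm moves only by the tool move_arm, never from a script. Its argument "increments" is a list of rows, each an object with "xyz": the shift along the tool's x, y, z in mm, a list of three; "roll": the turn about the tool's z in rad; "grip": the opening in per cent of the stroke, from 0 (shut) to 100 (fully open). A call has 1 to 5 rows; each row shifts and turns the commanded pose from where the row before left it, along the tool's axes as they then stand; what a row does not reach is not made up. A row lasts 1/12 s, in which the tool goes at most 41.7 mm and 7.16 degrees, less where a joint would pass 70% of its speed; a pose out of reach is approached as far as the arm can. A call is refused whole if a number of a shift passes 41.7 or a number of a turn 0.125, either way. A call with a gripper value outside its range is refused whole. The fingers move at their own pace and stop on an object; the grip force is fixed at half the most. Time passes only in rows, so rows that do not move let the fingers close. It gives the time, the measured TCP pose, the force, the opening and the grip force at its end, in the units of the state.
- bot.read_state(): the state, without advancing time (a new reading comes with each control period).
- bot.capture(name): name is "scene" or "top"; returns (picture, depth): 400x640x3 uint8, red, green, blue; 400x640 float32, m along the optical axis (not along the pixel's ray), 0 where there is no reading.
- bot.camera_model(name): a dict with "intrinsics" (3x3 intrinsics, pixels), "rvec" (rotation vector, rad) and "tvec" (3), from world to camera coordinates, as OpenCV has them. Camera axes: x right, y down, z forward; pixel columns grow to the right and rows downward; lengths in m; the calibration is good to about 2 mm. A picture is of the moment at which its call begins. camera_model takes no time and is no camera call.
- bot.hand_in(): hands the job in; it is judged then, once.
Trained networks look in the newest picture that a camera, given by its name, has taken for a name from the list of things; names that differ only in an ending like _2 or _b are one class to them, and where a whole thing is asked for, a point or a joint stands for the part that bears it (a point fixed in the world has none). Each returns a list of dicts, best first, with "conf" (0 to 1); they miss things now and then, are a little off and sometimes report something else, mostly with a low value. They report only what shows in the picture. A call takes as long as a camera call.
- bot.spot_in(label, camera): "at" ([x, y, z] in m, in the coordinates of the camera as it stood for that picture, good to about 4 mm: the middle of the surface that is visible of it).
- bot.trace(label, camera): "mask" (400x640 bool, what is visible of it).
The state is a dict: "time_s": time; "joint_positions": joint angles; "qvel": joint speeds; "tau": joint torques, N m; "position": TCP position; "tcp_rot": TCP orientation; "force": force on the tool from outside, world axes, zero at the start; "moment": the same for the moment, N m; "opening": opening from 0.0 (shut) to 1.0 (fully open); "grasp_force": force on a finger pad.
Only numpy, scipy, OpenCV 4.12 (cv2) and the standard library are available. Lean on these libraries where they do the work, as an engineer would, in place of code of your own. Each camera call takes 0.05 s, during which the arm holds its last target. There are 200 camera calls.

## Working session

There is one attempt and no reset: what is moved stays moved. The work goes in short steps, Python scripts to look and compute and a tool call to move; the robot and the scene stay as the last step left them, time stands still between calls to the robot, and variables do not carry over. Pictures are saved under pics/ and viewed, at most 10 in all, crops included, and the job is handed in when it is done.

Besides the shell and the picture viewer there is one more tool, called after "Request:" by a JSON object that holds its "method" and its "body". move_arm: Moves the arm, as the interface text tells. Its arguments: {"type":"object","properties":{"increments":{"type":"array"}},"required":["increments"]}

```bash
mkdir -p pics; ls; cat > h.py <<'E'
import numpy as np, cv2
from rig import bot
def cam(n):
    m=bot.camera_model(n); R=cv2.Rodrigues(np.array(m["rvec"],float))[0]
    return np.array(m["intrinsics"],float),R,np.array(m["tvec"],float).ravel()
def cloud(n,d):
    K,R,t=cam(n); v,u=np.indices(d.shape)
    p=np.stack([(u-K[0,2])/K[0,0]*d,(v-K[1,2])/K[1,1]*d,d],-1)
    return (p-t)@R
def proj(n,P):
    K,R,t=cam(n); q=(np.atleast_2d(P)@R.T+t)@K.T
    return q[:,:2]/q[:,2:]
E
python3 - <<'E'
from h import *
np.set_printoptions(precision=4,suppress=True)
for n in("scene","top"):
    p,d=bot.capture(n); cv2.imwrite(f"pics/{n}0.png",p[...,::-1]); np.save(f"{n}0.npy",d)
    W=cloud(n,d); K,R,t=cam(n)
    for l in("drip_strip","drip_board","splash_plate","plate_lip","strip_back_left","strip_back_right","stain_bottle","specimen_cup","carton"):
        r=bot.spot_in(l,n)
        print(n,l,[((np.array(x["at"])-t)@R, round(x["conf"],2)) for x in r[:2]])
print(bot.read_state())
E
```

```text
pics
scene drip_strip [(array([0.4285, 0.0007, 0.0044]), 0.94)]
scene drip_board [(array([ 0.5708, -0.348 ,  0.0254]), 0.71)]
scene splash_plate [(array([ 0.6056, -0.3927,  0.036 ]), 0.95)]
scene plate_lip [(array([ 0.6028, -0.3896,  0.044 ]), 0.9)]
scene strip_back_left [(array([0.4356, 0.0015, 0.0043]), 0.77)]
scene strip_back_right [(array([0.4257, 0.0015, 0.0023]), 0.89), (array([ 0.5704, -0.3484,  0.0262]), 0.3)]
scene stain_bottle []
scene specimen_cup [(array([ 0.6042, -0.3912,  0.0346]), 0.16)]
scene carton [(array([0.361 , 0.1553, 0.0217]), 0.78)]
top drip_strip [(array([ 0.4483, -0.0101,  0.0065]), 0.65)]
top drip_board [(array([ 0.5545, -0.3777,  0.0194]), 0.88)]
top splash_plate [(array([ 0.6125, -0.3968,  0.0466]), 0.56)]
top plate_lip [(array([ 0.6066, -0.3961,  0.0431]), 0.79)]
top strip_back_left [(array([ 0.4451, -0.0065,  0.0052]), 0.73), (array([ 0.608 , -0.4028,  0.0413]), 0.24)]
top strip_back_right [(array([ 0.4422, -0.0063,  0.0096]), 0.86)]
top stain_bottle [(array([ 0.5332, -0.5349,  0.071 ]), 0.63)]
top specimen_cup [(array([ 0.4603, -0.5367,  0.056 ]), 0.85)]
top carton [(array([0.3675, 0.147 , 0.016 ]), 0.52)]
{'time_s': 1.0, 'joint_positions': array([-77.8367,  30.2237,  82.0894,  -0.002 ,  67.6885, -10.2288]), 'qvel': array([ 0.1474, -0.0301, -0.036 , -0.1071, -0.0026, -0.0035]), 'tau': array([  0.0001, -44.0023, -17.699 ,   0.0635,   0.0505,  -0.    ]), 'position': array([ 0.2381, -0.5778,  0.1936]), 'tcp_rot': array([[ 0.9246,  0.381 , -0.    ],
       [ 0.381 , -0.9246,  0.    ],
       [-0.    , -0.    , -1.    ]]), 'force': array([0.3345, 0.092 , 0.6068]), 'moment': array([ 0.0413,  0.0332, -0.0338]), 'grasp_force': 0.0, 'opening': 0.9997722499056003}
```

View pics/scene0.png

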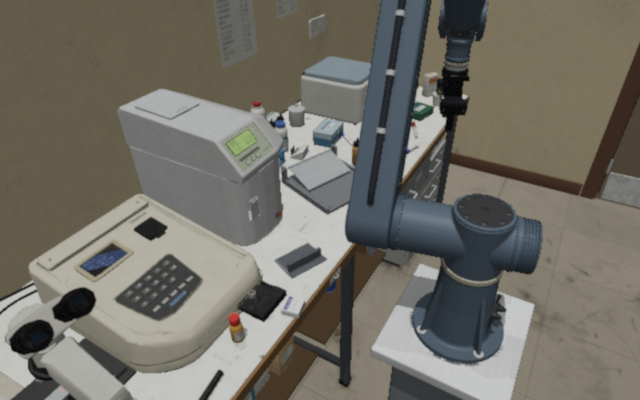

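View pics/top0.png

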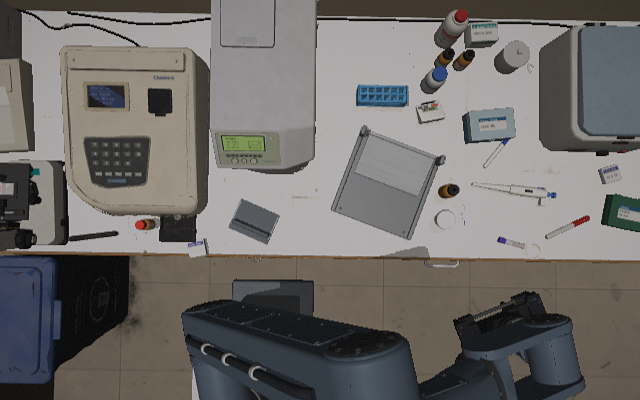

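The scene view shows the strip around (300,260) and the board around (325,180). The top view shows the strip at (255,222), the board at (388,185) with its plate toward the back, the bottle at (449,191), the cup at (445,218) and the carton at (198,247). Next I'll fit these with depth.

```bash
python3 - <<'E'
from h import *
np.set_printoptions(precision=4,suppress=True)
p=cv2.imread("pics/top0.png")
W=cloud("top",np.load("top0.npy"))
np.save("W.npy",W)
d0=np.load("top0.npy"); print("pix size mm",1000*d0[222,255]/cam("top")[0][0,0])
print("bench z",np.median(W[200:230,285:320,2]), np.median(W[190:215,510:560,2]))
for l in("drip_strip","drip_board","splash_plate"):
    r=bot.trace(l,"top")
    if not r: print(l,"none"); continue
    m=r[0]["mask"]; print(l,r[0]["conf"],m.sum())
    P=W[m]; P=P[P[:,2]<.15]
    print(" z pct",np.percentile(P[:,2],[2,20,50,80,98]))
    c,s,a=cv2.minAreaRect((P[:,:2]*1000).astype(np.float32)); print(" rect mm",c,s,a)
    np.save("m_"+l+".npy",m)
    if l=="drip_strip":
        hi=P[P[:,2]>.02]; print(" rib n",len(hi), hi.mean(0) if len(hi) else "")
        if len(hi)>5:
            print(cv2.minAreaRect((hi[:,:2]*1000).astype(np.float32)))
    if l=="drip_board":
        f=P[(P[:,2]>.006)&(P[:,2]<.017)];print(" flat",len(f)); print(cv2.minAreaRect((f[:,:2]*1000).astype(np.float32)))
a=cv2.resize(p[185:260,180:290],None,fx=5,fy=5,interpolation=cv2.INTER_CUBIC)
b=cv2.resize(p[115:250,320:470],None,fx=3.7,fy=3.7,interpolation=cv2.INTER_CUBIC)[:, :]
cv2.imwrite("pics/ca.png",a);cv2.imwrite("pics/cb.png",b)
E
```

```text
pix size mm 2.8311678997513683
bench z 0.0006152179513032039 0.002053500034619552
drip_strip 0.62 1407
 z pct [-0.0015  0.0024  0.005   0.0079  0.0354]
 rect mm (443.9937744140625, -6.2806243896484375) (123.49409484863281, 94.21017456054688) 67.1600570678711
 rib n 154 [ 0.4262 -0.0007  0.0323]
((425.8929443359375, -0.37793731689453125), (109.22225189208984, 10.125203132629395), 67.0199203491211)
drip_board 0.69 7524
 z pct [0.0081 0.0121 0.0193 0.0435 0.0631]
 rect mm (556.4571533203125, -377.72528076171875) (243.95330810546875, 249.87989807128906) 69.6256332397461
 flat 3525
((557.4180908203125, -376.61492919921875), (236.65118408203125, 249.79183959960938), 69.88480377197266)
splash_plate 0.92 2983
 z pct [0.0228 0.0309 0.0425 0.0535 0.0638]
 rect mm (610.647216796875, -397.5033264160156) (189.342529296875, 118.96853637695312) 69.48332214355469
```

View pics/ca.png

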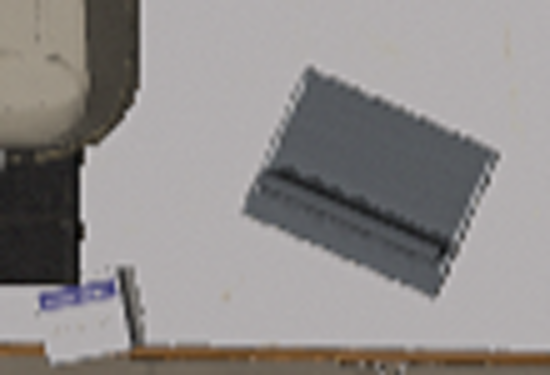

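View pics/cb.png

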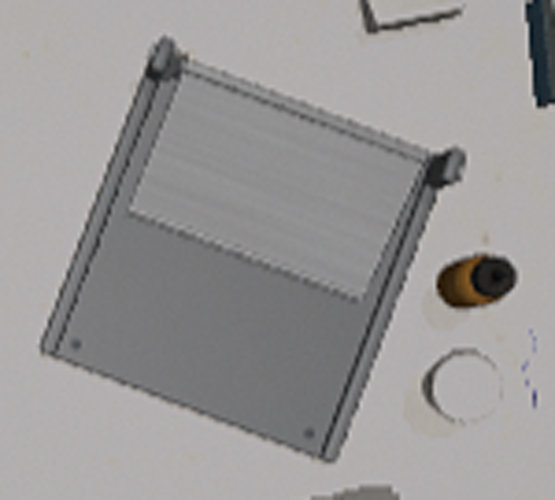

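Request:
{"method": "move_arm", "body": {"increments": [{"xyz":[26.2,-30.8,0],"roll":0,"grip":45},{"xyz":[26.2,-30.8,0],"roll":0,"grip":45},{"xyz":[26.2,-30.8,0],"roll":0,"grip":45},{"xyz":[26.2,-30.8,0],"roll":0,"grip":45},{"xyz":[26.2,-30.8,0],"roll":0,"grip":45}]}}

```text
time_s: 1.57
position: [0.3008, -0.3839, 0.1937]
tcp_rot: [[0.925, 0.38, 0.0], [0.38, -0.925, -0.0], [0.0, 0.0, -1.0]]
force: [0.4, 0.1, 0.0]
opening: 0.708
grasp_force: 0.0
```

Request:
{"method": "move_arm", "body": {"increments": [{"xyz":[26.2,-30.8,0],"roll":0,"grip":45},{"xyz":[26.2,-30.8,0],"roll":0,"grip":45},{"xyz":[26.2,-30.8,0],"roll":0,"grip":45},{"xyz":[26.2,-30.8,0],"roll":0,"grip":45},{"xyz":[26.2,-30.8,0],"roll":0,"grip":45}]}}

```text
time_s: 1.98
position: [0.3634, -0.1916, 0.194]
tcp_rot: [[0.925, 0.38, 0.001], [0.38, -0.925, -0.001], [0.001, 0.001, -1.0]]
force: [0.1, -0.9, 0.4]
opening: 0.458
grasp_force: 0.0
```

Request:
{"method": "move_arm", "body": {"increments": [{"xyz":[26.2,-30.8,0],"roll":0,"grip":45},{"xyz":[26.2,-30.8,0],"roll":0,"grip":45},{"xyz":[26.2,-30.8,0],"roll":0,"grip":45},{"xyz":[26.2,-30.8,0],"roll":0,"grip":45},{"xyz":[26.2,-30.8,0],"roll":0,"grip":45}]}}

```text
time_s: 2.4
position: [0.4259, 0.0009, 0.194]
tcp_rot: [[0.925, 0.381, 0.001], [0.381, -0.925, -0.0], [0.001, 0.001, -1.0]]
force: [0.1, -1.2, 0.3]
opening: 0.45
grasp_force: 0.0
```

Request:
{"method": "move_arm", "body": {"increments": [{"xyz":[0,0,18],"roll":-0.12,"grip":45},{"xyz":[0,0,18],"roll":-0.12,"grip":45},{"xyz":[0,0,18],"roll":-0.12,"grip":45},{"xyz":[0,0,18],"roll":-0.12,"grip":45},{"xyz":[0,0,18],"roll":-0.12,"grip":45}]}}

```text
time_s: 2.82
position: [0.426, -0.0007, 0.1032]
tcp_rot: [[0.542, 0.84, 0.001], [0.84, -0.542, -0.0], [0.0, 0.001, -1.0]]
force: [-0.4, -0.6, -0.3]
opening: 0.451
grasp_force: 0.0
```

Request:
{"method": "move_arm", "body": {"increments": [{"xyz":[0,0,18],"roll":-0.09,"grip":45},{"xyz":[0,0,18],"roll":-0.09,"grip":45},{"xyz":[0,0,0],"roll":0,"grip":45}]}}

```text
time_s: 3.07
position: [0.4238, -0.0006, 0.0655]
tcp_rot: [[0.388, 0.922, -0.005], [0.922, -0.388, 0.001], [-0.001, -0.005, -1.0]]
force: [-1.1, 0.3, 0.4]
opening: 0.453
grasp_force: 0.0
```

```bash
python3 - <<'E'
from h import *
np.set_printoptions(precision=4,suppress=True)
s=bot.read_state(); print(s)
R=s["tcp_rot"]; T=np.array([.4262,-.0006,.06])
print("tool delta mm",R.T@(T-s["position"])*1000, "y ang",np.degrees(np.arctan2(R[1,1],R[0,1])))
p,d=bot.capture("top"); cv2.imwrite("pics/top1.png",cv2.resize(p[150:260,200:350,::-1],None,fx=4,fy=4))
E
```

```text
{'time_s': 3.0667, 'joint_positions': array([-15.262 ,  29.0595, 116.8296,  -0.0061,  34.4125,   7.579 ]), 'qvel': array([ 0.0359, -3.1839, -1.3993,  0.0875,  3.8656,  7.0209]), 'tau': array([ -0.1319, -31.7581,  -7.2768,   0.0333,  -0.3315,  -0.5212]), 'position': array([ 0.4238, -0.0006,  0.0655]), 'tcp_rot': array([[ 0.3881,  0.9216, -0.0051],
       [ 0.9216, -0.3881,  0.0013],
       [-0.0008, -0.0052, -1.    ]]), 'force': array([-1.1431,  0.3007,  0.4396]), 'moment': array([-0.0001, -0.0635, -0.0312]), 'grasp_force': 0.0, 'opening': 0.4527926515308036}
tool delta mm [0.9317 2.2153 5.5143] y ang -22.836008767096097
```

Request:
{"method": "move_arm", "body": {"increments": [{"xyz":[0,0,20],"roll":0,"grip":45},{"xyz":[0,0,14],"roll":0,"grip":45},{"xyz":[0,0,0],"roll":0,"grip":45},{"xyz":[0,0,0],"roll":0,"grip":45}]}}

```text
time_s: 3.45
position: [0.4258, -0.0011, 0.0342]
tcp_rot: [[0.391, 0.92, 0.0], [0.92, -0.391, -0.0], [0.0, 0.0, -1.0]]
force: [0.0, -0.2, -0.2]
opening: 0.452
grasp_force: 0.0
```

View pics/top1.png

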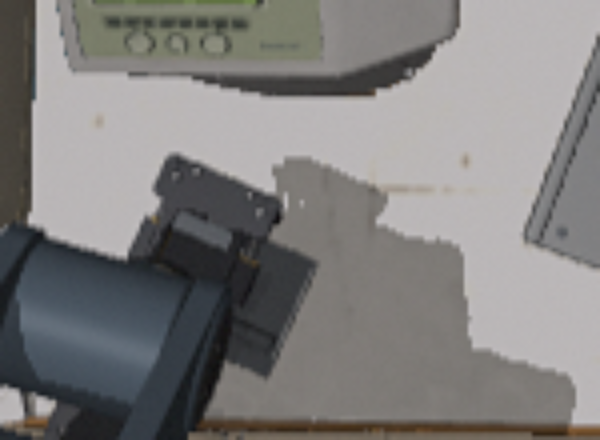

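The top view shows the hand above the strip, parallel to it, with its centre near crop (215,240). I'll go down to the rib and grip.

Request:
{"method": "move_arm", "body": {"increments": [{"xyz":[0,0,14],"roll":0,"grip":45},{"xyz":[0,0,9],"roll":0,"grip":45},{"xyz":[0,0,4],"roll":0,"grip":45},{"xyz":[0,0,0],"roll":0,"grip":45},{"xyz":[0,0,0],"roll":0,"grip":45}]}}

```text
time_s: 3.87
position: [0.4261, -0.0011, 0.0074]
tcp_rot: [[0.39, 0.921, 0.001], [0.921, -0.39, -0.0], [0.0, 0.001, -1.0]]
force: [0.0, 0.1, -0.2]
opening: 0.449
grasp_force: 0.0
```

Request:
{"method": "move_arm", "body": {"increments": [{"xyz":[0,0,0],"roll":0,"grip":0},{"xyz":[0,0,0],"roll":0,"grip":0},{"xyz":[0,0,0],"roll":0,"grip":0},{"xyz":[0,0,0],"roll":0,"grip":0},{"xyz":[0,0,0],"roll":0,"grip":0}]}}

```text
time_s: 4.28
position: [0.4256, -0.001, 0.0068]
tcp_rot: [[0.389, 0.921, 0.0], [0.921, -0.389, -0.0], [0.0, 0.0, -1.0]]
force: [0.3, 0.3, 0.1]
opening: 0.156
grasp_force: 0.0
```

Request:
{"method": "move_arm", "body": {"increments": [{"xyz":[0,0,0],"roll":0,"grip":0},{"xyz":[0,0,0],"roll":0,"grip":0},{"xyz":[0,0,0],"roll":0,"grip":0},{"xyz":[0,0,0],"roll":0,"grip":0}]}}

```text
time_s: 4.62
position: [0.4255, -0.001, 0.0066]
tcp_rot: [[0.389, 0.921, -0.0], [0.921, -0.389, 0.0], [-0.0, -0.0, -1.0]]
force: [0.9, 1.0, 0.1]
opening: 0.005
grasp_force: 0.0
```

```bash
python3 - <<'E'
from h import *
s=bot.read_state();print(s["opening"],s["grasp_force"],s["force"])
p,d=bot.capture("scene"); q,d2=bot.capture("top")
print(proj("scene",s["position"]),proj("top",s["position"]),proj("scene",[[.4262,-.0006,.033]]))
a=cv2.resize(p[215:305,240:370,::-1],(800,554));cv2.imwrite("pics/s2.png",a)
cv2.imwrite("pics/t2.png",cv2.resize(q[170:270,190:320,::-1],(780,600)))
E
```

```text
0.005400971241370202 0.0 [0.89374428 1.0025871  0.12627088]
[[303.86602717 260.6316505 ]] [[251.08122792 227.45208051]] [[303.19647499 253.57857623]]
```

View pics/s2.png

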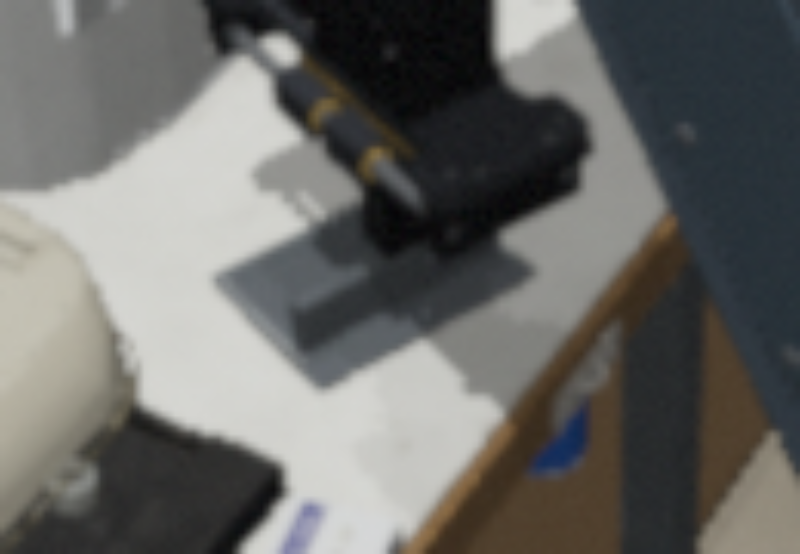

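Scene crop: the fingertips, around crop (400,230), look to be behind or beside the rib, which runs from (300,320) to (440,265). I'll check numerically whether the strip moved.

```bash
python3 - <<'E'
from h import *
np.set_printoptions(precision=4,suppress=True)
u=np.array([.921,-.39,0]);v=np.array([.39,.921,0])
for n in("scene","top"):
    p,d=bot.capture(n); W=cloud(n,d); d0=np.load(n+"0.npy"); W0=cloud(n,d0)
    c=np.array([.4443,-.0075,0])
    for nm,Q in(("before",W0),("now",W)):
        L=(Q-c)@np.stack([u,v,[0,0,1]],1)
        m=(abs(L[...,0])<.09)&(abs(L[...,1])<.09)&(L[...,2]<.15)&(L[...,2]>-.02)
        for lo,hi in((.022,.04),(.06,.12)):
            k=m&(L[...,2]>lo)&(L[...,2]<hi)
            if k.sum(): print(n,nm,lo,k.sum(),"u pct",np.percentile(L[k][:,0],[2,50,98]),"v pct",np.percentile(L[k][:,1],[2,50,98]))
    if n=="top":
      # end parts of rib by v
      pass
    r=bot.trace("drip_strip",n)
    if r:
        P=W[r[0]["mask"]];P=P[(P[:,2]<.02)&(P[:,2]>-.01)];print(n,r[0]["conf"],cv2.minAreaRect((P[:,:2]*1000).astype(np.float32)))
E
```

```text
scene before 0.022 177 u pct [-0.0309 -0.0276 -0.0187] v pct [-0.0515  0.0038  0.0523]
scene now 0.022 116 u pct [-0.0315 -0.0276 -0.0167] v pct [-0.0112  0.0214  0.0525]
scene now 0.06 152 u pct [-0.0808 -0.0154  0.0613] v pct [-0.0137  0.0284  0.0357]
scene 0.7 ((442.8216857910156, -8.310226440429688), (123.7941665649414, 99.97125244140625), 67.38410186767578)
top before 0.022 152 u pct [-0.0247 -0.0192 -0.0147] v pct [-0.0531 -0.0009  0.0512]
top now 0.022 30 u pct [-0.0246 -0.0191 -0.0148] v pct [-0.0546 -0.0429 -0.034 ]
top now 0.06 12 u pct [0.0027 0.0153 0.0372] v pct [-0.0394 -0.0335  0.0269]
top 0.85 ((445.0921325683594, -7.9626007080078125), (119.30028533935547, 89.77124786376953), 67.32147216796875)
```

View pics/t2.png

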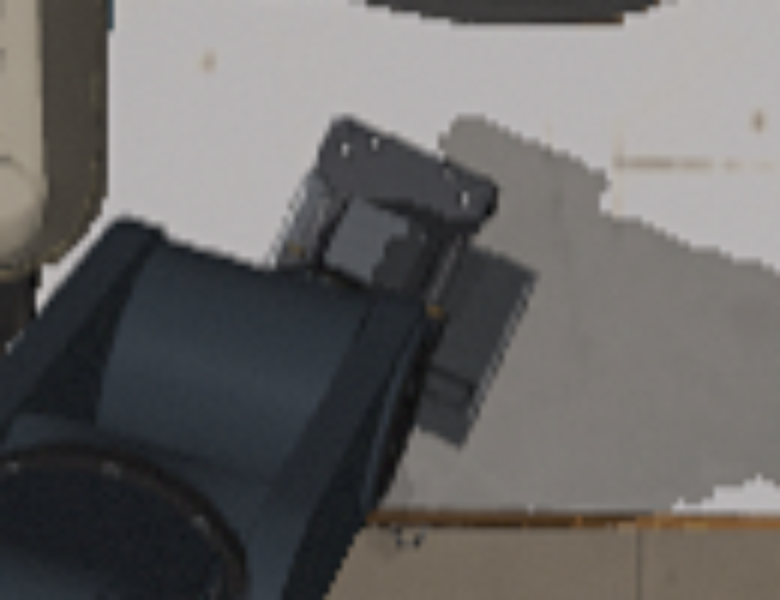

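Request:
{"method": "move_arm", "body": {"increments": [{"xyz":[0,0,-8],"roll":0,"grip":0},{"xyz":[0,0,-12],"roll":0,"grip":0},{"xyz":[0,0,0],"roll":0,"grip":0},{"xyz":[0,0,0],"roll":0,"grip":0}]}}

```text
time_s: 5.25
position: [0.4261, -0.0011, 0.0273]
tcp_rot: [[0.389, 0.921, 0.002], [0.921, -0.389, -0.001], [0.0, 0.002, -1.0]]
force: [0.8, -0.5, 0.7]
opening: 0.004
grasp_force: 0.0
```

```bash
python3 - <<'E'
from h import *
np.set_printoptions(precision=4,suppress=True)
s=bot.read_state();print(s["opening"],s["grasp_force"],s["force"],s["moment"])
p,d=bot.capture("scene");W=cloud("scene",d)
u=np.array([.921,-.39,0]);v=np.array([.39,.921,0]);c=np.array([.4443,-.0075,0])
L=(W-c)@np.stack([u,v,[0,0,1]],1)
m=(abs(L[...,0])<.06)&(abs(L[...,1])<.07)&(L[...,2]<.1)&(L[...,2]>-.02)
print(np.histogram(L[m][:,2],bins=np.arange(-.02,.1,.005)))
k=m&(L[...,1]>.02)&(L[...,2]>.015);print(np.percentile(L[k],[2,50,98],axis=0))
cv2.imwrite("pics/s3.png",cv2.resize(p[205:295,240:370,::-1],(800,554)))
E
```

```text
0.003763327437974568 0.0 [ 0.7569 -0.4697  0.7264] [-0.0349 -0.064   0.0105]
(array([  0,   0,   4, 336, 569, 135,  41,  45,  50,  59,  80,   3,   0,
         0,   0,  14,  10,  14,  12,  14,   8,   9,   7]), array([-0.02 , -0.015, -0.01 , -0.005,  0.   ,  0.005,  0.01 ,  0.015,
        0.02 ,  0.025,  0.03 ,  0.035,  0.04 ,  0.045,  0.05 ,  0.055,
        0.06 ,  0.065,  0.07 ,  0.075,  0.08 ,  0.085,  0.09 ,  0.095]))
[[-0.0311  0.0218  0.0152]
 [-0.0275  0.0395  0.0275]
 [-0.02    0.0542  0.0343]]
```

View pics/s3.png

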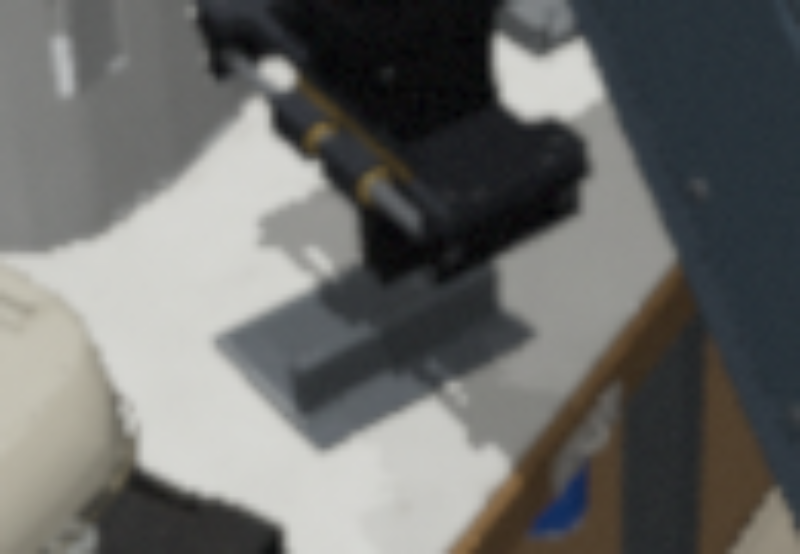

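The scene crop shows the rib still on the bench. The visible fingertip ends near crop (390,280), above or behind the rib, so the grip missed. I'll get the fingertip's 3D position from depth.

```bash
python3 - <<'E'
from h import *
np.set_printoptions(precision=3,suppress=True,linewidth=160)
s=bot.read_state()
p,d=bot.capture("scene");W=cloud("scene",d)
u=np.array([.921,-.39,0]);v=np.array([.39,.921,0]);c=np.array([.4443,-.0075,0])
L=(W-c)@np.stack([u,v,[0,0,1]],1)*1000
print("tcp",(s["position"]-c)@np.stack([u,v,[0,0,1]],1)*1000, proj("scene",s["position"]))
print("rib centre px",proj("scene",[c-.02*u+[0,0,.033],c-.02*u+.055*v+[0,0,.033],c-.02*u-.055*v+[0,0,.033]]))
for r in range(236,264,2):
    print(r,[tuple(int(a) for a in L[r,x])+(int(p[r,x].sum()//3),) for x in range(298,318,3)])
E
```

```text
tcp [-19.586  -1.296  26.953] [[303.506 255.162]]
rib centre px [[303.122 253.814]
 [286.341 262.442]
 [319.207 245.543]]
236 [(-54, 35, 138, 65), (-60, 29, 139, 93), (-69, 26, 144, 75), (-95, 35, 166, 42), (-101, 30, 167, 41), (-105, 24, 167, 41), (-113, 21, 171, 33)]
238 [(-52, 34, 130, 44), (-25, 7, 98, 47), (-73, 29, 141, 101), (-92, 33, 157, 47), (-107, 34, 167, 48), (-110, 28, 166, 34), (-116, 23, 168, 29)]
240 [(-11, 8, 81, 71), (-25, 8, 91, 20), (-32, 3, 93, 64), (-83, 27, 141, 88), (-105, 33, 159, 31), (-115, 32, 165, 30), (-115, 23, 160, 22)]
242 [(60, -36, 0, 91), (-24, 7, 82, 10), (-36, 5, 90, 14), (-87, 30, 138, 63), (-106, 34, 154, 22), (-115, 32, 159, 25), (-114, 22, 153, 21)]
244 [(58, -34, -4, 99), (-22, 6, 73, 12), (-28, 1, 75, 10), (-28, -8, 70, 19), (-105, 34, 146, 12), (-116, 33, 154, 17), (-107, 17, 139, 12)]
246 [(48, -28, -1, 118), (-20, 5, 65, 16), (-28, 1, 68, 18), (-27, -9, 61, 14), (-105, 34, 141, 11), (-107, 27, 138, 38), (-107, 18, 133, 10)]
248 [(37, -21, 1, 74), (-21, 6, 59, 19), (-27, 1, 60, 11), (-31, -5, 59, 21), (-105, 34, 133, 20), (-108, 28, 132,
[... 289 characters left out ...]
8, 23, 44)]
254 [(11, -3, 7, 57), (11, -13, 1, 55), (-20, -2, 31, 54), (-27, -7, 33, 59), (-31, -14, 32, 47), (-26, -28, 21, 43), (-27, -38, 15, 40)]
256 [(-783, 497, 872, 59), (-23, 9, 33, 54), (-26, 1, 30, 55), (-25, -8, 24, 48), (-32, -13, 26, 48), (-28, -26, 16, 44), (-28, -37, 9, 45)]
258 [(-20, 17, 28, 89), (-28, 13, 31, 65), (-27, 2, 24, 44), (-28, -6, 20, 42), (-28, -16, 14, 44), (-27, -27, 7, 43), (-29, -36, 3, 51)]
260 [(-26, 21, 27, 74), (-29, 14, 25, 50), (-28, 3, 18, 44), (-29, -5, 13, 45), (-29, -15, 8, 44), (-28, -26, 1, 52), (-33, -32, 1, 56)]
262 [(-30, 24, 24, 52), (-26, 12, 14, 50), (-27, 3, 9, 45), (-28, -5, 5, 44), (-32, -12, 4, 58), (-36, -20, 2, 55), (-43, -25, 4, 57)]
```

The fingertips measure about 58 mm high in depth, while the reported TCP is at 27 mm. So the reported height is about 30 mm too low, and the fingers closed just above the rib. I'll reopen, go lower and feel for the plate.

Request:
{"method": "move_arm", "body": {"increments": [{"xyz":[0,0,0],"roll":0,"grip":45},{"xyz":[0,0,0],"roll":0,"grip":45},{"xyz":[0,0,4],"roll":0,"grip":45},{"xyz":[0,0,4],"roll":0,"grip":45},{"xyz":[0,0,4],"roll":0,"grip":45}]}}

```text
time_s: 5.77
position: [0.4254, -0.001, 0.0141]
tcp_rot: [[0.389, 0.921, -0.0], [0.921, -0.389, 0.0], [-0.0, -0.0, -1.0]]
force: [0.1, 0.2, -0.7]
opening: 0.297
grasp_force: 0.0
```

Request:
{"method": "move_arm", "body": {"increments": [{"xyz":[0,0,4],"roll":0,"grip":45},{"xyz":[0,0,8],"roll":0,"grip":45},{"xyz":[0,0,8],"roll":0,"grip":45},{"xyz":[0,0,5],"roll":0,"grip":45},{"xyz":[0,0,0],"roll":0,"grip":45}]}}

```text
time_s: 6.18
position: [0.4247, -0.0008, -0.0116]
tcp_rot: [[0.39, 0.921, -0.002], [0.921, -0.39, 0.001], [-0.0, -0.002, -1.0]]
force: [0.0, 0.3, 0.7]
opening: 0.443
grasp_force: 0.0
```

```bash
python3 - <<'E'
from h import *
np.set_printoptions(precision=3,suppress=True,linewidth=160)
s=bot.read_state();print(s["position"],s["force"],s["opening"])
for n in("scene",):
    p,d=bot.capture(n);W=cloud(n,d)
    u=np.array([.921,-.39,0]);v=np.array([.39,.921,0]);c=np.array([.4443,-.0075,0])
    L=(W-c)@np.stack([u,v,[0,0,1]],1)*1000
    m=(abs(L[...,0])<70)&(abs(L[...,1])<25)&(L[...,2]<75)&(p.sum(-1)<100)
    for a in range(-65,60,10):
        k=m&(abs(L[...,0]-a)<5)
        if k.sum()>3: print(a,k.sum(),np.percentile(L[k][:,2],[0,5,20,50,90]))
E
```

```text
[ 0.425 -0.001 -0.012] [0.042 0.336 0.73 ] 0.4432824014571803
-55 22 [20.182 21.237 27.657 42.014 56.011]
-45 21 [17.33  19.769 22.111 28.47  47.005]
-5 20 [17.798 18.092 22.234 26.271 38.004]
5 17 [15.237 18.747 24.647 39.703 70.777]
```

Request:
{"method": "move_arm", "body": {"increments": [{"xyz":[0,0,5],"roll":0,"grip":45},{"xyz":[0,0,3],"roll":0,"grip":45},{"xyz":[0,0,0],"roll":0,"grip":45}]}}

```text
time_s: 6.48
position: [0.4253, -0.001, -0.0188]
tcp_rot: [[0.39, 0.921, -0.001], [0.921, -0.39, 0.0], [-0.0, -0.001, -1.0]]
force: [-0.0, 0.6, -0.1]
opening: 0.45
grasp_force: 0.0
```

Request:
{"method": "move_arm", "body": {"increments": [{"xyz":[0,0,1],"roll":0,"grip":45},{"xyz":[0,0,0],"roll":0,"grip":45}]}}

```text
time_s: 6.65
position: [0.4255, -0.001, -0.0193]
tcp_rot: [[0.389, 0.921, 0.0], [0.921, -0.389, -0.0], [0.0, 0.0, -1.0]]
force: [-0.5, 0.1, 0.9]
opening: 0.446
grasp_force: 0.0
```

Request:
{"method": "move_arm", "body": {"increments": [{"xyz":[0,0,1],"roll":0,"grip":45},{"xyz":[0,0,0],"roll":0,"grip":45}]}}

```text
time_s: 6.82
position: [0.4256, -0.001, -0.0203]
tcp_rot: [[0.389, 0.921, 0.0], [0.921, -0.389, -0.0], [0.0, 0.0, -1.0]]
force: [-0.2, -0.3, -1.0]
opening: 0.456
grasp_force: 0.0
```

Request:
{"method": "move_arm", "body": {"increments": [{"xyz":[0,0,1],"roll":0,"grip":45},{"xyz":[0,0,0],"roll":0,"grip":45}]}}

```text
time_s: 6.98
position: [0.4255, -0.001, -0.0214]
tcp_rot: [[0.389, 0.921, 0.0], [0.921, -0.389, -0.0], [0.0, 0.0, -1.0]]
force: [-0.4, -0.3, -0.4]
opening: 0.451
grasp_force: 0.0
```

Request:
{"method": "move_arm", "body": {"increments": [{"xyz":[0,0,1],"roll":0,"grip":45},{"xyz":[0,0,0],"roll":0,"grip":45}]}}

```text
time_s: 7.15
position: [0.4255, -0.001, -0.0224]
tcp_rot: [[0.389, 0.921, -0.0], [0.921, -0.389, 0.0], [-0.0, -0.0, -1.0]]
force: [-0.6, 0.4, 0.3]
opening: 0.45
grasp_force: 0.0
```

Request:
{"method": "move_arm", "body": {"increments": [{"xyz":[0,0,1],"roll":0,"grip":45},{"xyz":[0,0,0],"roll":0,"grip":0},{"xyz":[0,0,0],"roll":0,"grip":0},{"xyz":[0,0,0],"roll":0,"grip":0},{"xyz":[0,0,0],"roll":0,"grip":0}]}}

```text
time_s: 7.57
position: [0.4255, -0.001, -0.0233]
tcp_rot: [[0.389, 0.921, -0.0], [0.921, -0.389, 0.0], [0.0, -0.0, -1.0]]
force: [0.1, -0.2, -0.3]
opening: 0.233
grasp_force: 0.0
```

Request:
{"method": "move_arm", "body": {"increments": [{"xyz":[0,0,0],"roll":0,"grip":0},{"xyz":[0,0,0],"roll":0,"grip":0},{"xyz":[0,0,0],"roll":0,"grip":0},{"xyz":[0,0,0],"roll":0,"grip":0}]}}

```text
time_s: 7.9
position: [0.4251, -0.0008, -0.0233]
tcp_rot: [[0.389, 0.921, -0.001], [0.921, -0.389, 0.0], [-0.0, -0.001, -1.0]]
force: [-1.0, 0.4, 0.7]
opening: 0.115
grasp_force: 30.0
```

Gripped: opening 0.115 is 10 mm and the grip force is 30 N. I'll lift, align to the board's yaw and carry it over the front of the board.

Request:
{"method": "move_arm", "body": {"increments": [{"xyz":[0,0,-8],"roll":0,"grip":0},{"xyz":[0,0,-16],"roll":0,"grip":0},{"xyz":[0,0,-16],"roll":-0.022,"grip":0},{"xyz":[0,0,-16],"roll":-0.022,"grip":0},{"xyz":[0,0,-8],"roll":0,"grip":0}]}}

```text
time_s: 8.32
position: [0.4262, -0.0011, 0.0424]
tcp_rot: [[0.348, 0.937, 0.002], [0.937, -0.348, -0.001], [0.0, 0.003, -1.0]]
force: [-0.5, -0.8, -2.5]
opening: 0.11
grasp_force: 30.0
```

Request:
{"method": "move_arm", "body": {"increments": [{"xyz":[-15,8,0],"roll":0,"grip":0},{"xyz":[-32,17,0],"roll":0,"grip":0},{"xyz":[-32,17,0],"roll":0,"grip":0},{"xyz":[-32,17,0],"roll":0,"grip":0},{"xyz":[-32,17,0],"roll":0,"grip":0}]}}

```text
time_s: 8.73
position: [0.4468, -0.163, 0.0408]
tcp_rot: [[0.349, 0.937, 0.0], [0.937, -0.349, 0.0], [0.0, 0.0, -1.0]]
force: [0.3, 0.6, -1.6]
opening: 0.11
grasp_force: 30.0
```

Request:
{"method": "move_arm", "body": {"increments": [{"xyz":[-32,17,0],"roll":0,"grip":0},{"xyz":[-32,17,0],"roll":0,"grip":0},{"xyz":[-32,17,0],"roll":0,"grip":0},{"xyz":[-32,17,0],"roll":0,"grip":0},{"xyz":[-20,11,0],"roll":0,"grip":0}]}}

```text
time_s: 9.15
position: [0.4701, -0.3324, 0.041]
tcp_rot: [[0.351, 0.936, 0.002], [0.936, -0.351, -0.003], [-0.002, 0.003, -1.0]]
force: [0.9, -0.5, -1.8]
opening: 0.113
grasp_force: 30.0
```

Request:
{"method": "move_arm", "body": {"increments": [{"xyz":[-16,9,0],"roll":0,"grip":0},{"xyz":[0,0,0],"roll":0,"grip":0},{"xyz":[0,0,0],"roll":0,"grip":0}]}}

```text
time_s: 9.4
position: [0.4717, -0.3463, 0.0404]
tcp_rot: [[0.351, 0.937, -0.0], [0.937, -0.351, 0.001], [0.001, -0.001, -1.0]]
force: [-0.4, 0.8, -1.9]
opening: 0.115
grasp_force: 30.0
```

```bash
python3 - <<'E'
from h import *
np.set_printoptions(precision=4,suppress=True,linewidth=160)
s=bot.read_state();print(s["position"],s["force"],s["moment"],s["opening"],s["grasp_force"])
R=s["tcp_rot"];print(R)
a=np.radians(-20.35);B=np.array([[np.cos(a),-np.sin(a)],[np.sin(a),np.cos(a)]]);O=np.array([.5565,-.3777])
print("tcp in board mm",(s["position"][:2]-O)@B*1000)
for n in("scene","top"):
    p,d=bot.capture(n);W=cloud(n,d)
    cv2.imwrite(f"pics/{n}4.png",p[...,::-1])
    r=bot.trace("drip_strip",n)
    if r:
        P=W[r[0]["mask"]];P=P[(P[:,2]<.13)&(P[:,2]>.0)]
        L=np.c_[(P[:,:2]-O)@B,P[:,2]]*1000
        c=cv2.minAreaRect(L[:,:2].astype(np.float32));print(n,r[0]["conf"],len(P),c,np.percentile(L[:,2],[5,25,50,75,95]))
E
```

```text
[ 0.4717 -0.3463  0.0404] [-0.4039  0.7891 -1.9316] [ 0.0383 -0.0089  0.0105] 0.1149252110092124 29.999885475263
[[ 0.3505  0.9366 -0.0004]
 [ 0.9366 -0.3505  0.0007]
 [ 0.0005 -0.0007 -1.    ]]
tcp in board mm [-90.4398  -0.0136]
top 0.77 275 ((-60.09477996826172, 54.3199577331543), (33.62678909301758, 99.77349853515625), 71.14266204833984) [63.9911 66.551  68.2989 69.9699 93.1726]
```

Request:
{"method": "move_arm", "body": {"increments": [{"xyz":[0,0,14],"roll":0,"grip":0},{"xyz":[0,0,14],"roll":0,"grip":0},{"xyz":[0,0,12],"roll":0,"grip":0},{"xyz":[0,0,7],"roll":0,"grip":0},{"xyz":[0,0,0],"roll":0,"grip":0}]}}

```text
time_s: 10.02
position: [0.4712, -0.3441, -0.0081]
tcp_rot: [[0.348, 0.938, -0.003], [0.938, -0.348, 0.003], [0.002, -0.004, -1.0]]
force: [-0.3, -0.0, -1.2]
opening: 0.112
grasp_force: 30.0
```

Request:
{"method": "move_arm", "body": {"increments": [{"xyz":[0,0,2],"roll":0,"grip":0},{"xyz":[0,0,1],"roll":0,"grip":0},{"xyz":[0,0,0],"roll":0,"grip":0}]}}

```text
time_s: 10.27
position: [0.4725, -0.3461, -0.009]
tcp_rot: [[0.348, 0.937, 0.001], [0.937, -0.348, -0.001], [-0.0, 0.001, -1.0]]
force: [-0.4, 0.3, -1.5]
opening: 0.116
grasp_force: 30.0
```

Request:
{"method": "move_arm", "body": {"increments": [{"xyz":[0,0,1],"roll":0,"grip":0},{"xyz":[0,0,0],"roll":0,"grip":0}]}}

```text
time_s: 10.43
position: [0.4724, -0.3461, -0.01]
tcp_rot: [[0.349, 0.937, 0.001], [0.937, -0.349, -0.001], [-0.0, 0.001, -1.0]]
force: [-0.2, -0.1, -1.7]
opening: 0.112
grasp_force: 30.0
```

Request:
{"method": "move_arm", "body": {"increments": [{"xyz":[0,0,1],"roll":0,"grip":0},{"xyz":[0,0,0],"roll":0,"grip":0}]}}

```text
time_s: 10.6
position: [0.4722, -0.346, -0.0112]
tcp_rot: [[0.349, 0.937, 0.0], [0.937, -0.349, -0.0], [-0.0, 0.0, -1.0]]
force: [-0.1, -0.1, -1.7]
opening: 0.112
grasp_force: 30.0
```

Request:
{"method": "move_arm", "body": {"increments": [{"xyz":[0,0,1],"roll":0,"grip":0},{"xyz":[0,0,0],"roll":0,"grip":0}]}}

```text
time_s: 10.77
position: [0.4722, -0.346, -0.0113]
tcp_rot: [[0.348, 0.937, 0.0], [0.937, -0.348, -0.0], [-0.0, 0.0, -1.0]]
force: [-0.8, 0.9, 5.5]
opening: 0.114
grasp_force: 30.0
```

```bash
python3 - <<'E'
from h import *
np.set_printoptions(precision=2,suppress=True,linewidth=160)
a=np.radians(-20.35);B=np.array([[np.cos(a),-np.sin(a)],[np.sin(a),np.cos(a)]]);O=np.array([.5565,-.3777])
s=bot.read_state();print(s["position"],s["force"],s["moment"])
for n in("scene","top"):
    p,d=bot.capture(n);W=cloud(n,d);cv2.imwrite(f"pics/{n}5.png",p[...,::-1])
    L=np.c_[((W[...,:2].reshape(-1,2)-O)@B),W[...,2].ravel()].reshape(W.shape)*1000
    # ortho picture in board frame (1 mm/px): x up, y left
    g=p.mean(-1)
    for y in range(-85,86,10):
        k=(abs(L[...,1]-y)<3)&(abs(L[...,0])<120)&(L[...,2]<60)&(L[...,2]>5)
        x=L[k][:,0];z=L[k][:,2];gg=g[k]
        lip=x[(z>21)&(x>-12)&(x<20)]
        dark=x[(z<20)&(x<5)&(gg<85)]
        print(n,y,k.sum(),"lip min x",lip.min() if len(lip) else None,"dark x",(dark.min(),dark.max()) if len(dark) else None)
K=cv2.resize(cv2.imread("pics/top5.png")[115:250,320:470],None,fx=4,fy=4)
S=cv2.resize(cv2.imread("pics/scene5.png")[140:230,270:380],None,fx=5,fy=5)
S=cv2.resize(S,(600,491));cv2.imwrite("pics/ts5.png",K)
E
```

```text
[ 0.47 -0.35 -0.01] [-0.82  0.88  5.52] [0.15 0.14 0.03]
scene -85 0 lip min x None dark x None
scene -75 2 lip min x None dark x None
scene -65 3 lip min x None dark x None
scene -55 3 lip min x None dark x None
scene -45 2 lip min x None dark x None
scene -35 8 lip min x None dark x None
scene -25 29 lip min x 9.124276213016731 dark x None
scene -15 45 lip min x -7.283231541168627 dark x (np.float64(-10.98807794455561), np.float64(3.6539952950103176))
scene -5 50 lip min x -7.3451792497577735 dark x (np.float64(-22.72614704588371), np.float64(2.8702197322236294))
scene 5 57 lip min x -8.703135429519154 dark x (np.float64(-33.59456827729852), np.float64(-3.8216415188826955))
scene 15 60 lip min x -8.756717328937134 dark x (np.float64(-48.5005646502726), np.float64(0.33620078163875894))
scene 25 56 lip min x -6.819067560609835 dark x (np.float64(-52.00253352552741), np.float64(1.3587406603039478))
scene 35 60 lip min x -3.873621358018492 dark x (np.float64(-61.93242825376329), np.float64(4.092399336569572))
scene 45 71 lip min x -4.971329542680597 dark x (np.float64(-73.5924343117578
[... 1304 characters left out ...]
9456275615530284))
top 35 130 lip min x -1.0431114366437697 dark x (np.float64(-56.47677363069489), np.float64(-25.224039625329716))
top 45 156 lip min x -2.164666983531798 dark x (np.float64(-93.49285413333808), np.float64(-25.606470324749182))
top 55 179 lip min x -1.2513120357163408 dark x (np.float64(-118.97116730345063), np.float64(-53.81868166947886))
top 65 183 lip min x -1.715286130789527 dark x (np.float64(-119.39399719146938), np.float64(-79.22001407989833))
top 75 180 lip min x -0.25457341146419216 dark x (np.float64(-119.62969074278865), np.float64(-94.6141677053494))
top 85 178 lip min x -2.271769331878088 dark x (np.float64(-118.47225486399627), np.float64(-107.48966513472135))
```

View pics/ts5.png

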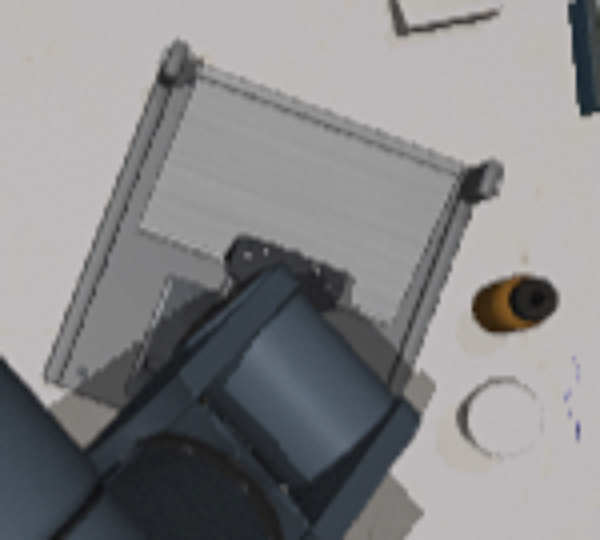

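The top crop shows the strip lying parallel in front of the plate: its edge is at crop (180,280) and the plate's lip runs from (140,230) to (235,260). Strip edge measures at x≈-25 mm and the lip at x≈-1 mm. Slide it in with light contact.

Request:
{"method": "move_arm", "body": {"increments": [{"xyz":[0,3,-0.6],"roll":0,"grip":0},{"xyz":[0,6,0],"roll":0,"grip":0},{"xyz":[0,6,0],"roll":0,"grip":0},{"xyz":[0,4,0],"roll":0,"grip":0},{"xyz":[0,0,0],"roll":0,"grip":0}]}}

```text
time_s: 11.28
position: [0.4916, -0.3534, -0.0113]
tcp_rot: [[0.348, 0.937, 0.002], [0.937, -0.348, -0.001], [-0.001, 0.002, -1.0]]
force: [-1.3, 0.5, 5.1]
opening: 0.113
grasp_force: 30.0
```

Request:
{"method": "move_arm", "body": {"increments": [{"xyz":[0,3,0],"roll":0,"grip":0},{"xyz":[0,3,0],"roll":0,"grip":0},{"xyz":[0,3,0],"roll":0,"grip":0},{"xyz":[0,2,0],"roll":0,"grip":0}]}}

```text
time_s: 11.62
position: [0.5, -0.3561, -0.0113]
tcp_rot: [[0.348, 0.937, -0.001], [0.937, -0.348, 0.001], [0.0, -0.001, -1.0]]
force: [-3.7, 1.7, 8.6]
opening: 0.114
grasp_force: 30.0
```

```bash
python3 - <<'E'
from h import *
np.set_printoptions(precision=2,suppress=True,linewidth=160)
a=np.radians(-20.35);B=np.array([[np.cos(a),-np.sin(a)],[np.sin(a),np.cos(a)]]);O=np.array([.5565,-.3777])
s=bot.read_state();print(s["position"],s["force"],s["moment"],(s["position"][:2]-O)@B*1000)
p,d=bot.capture("top");W=cloud("top",d);W0=cloud("top",np.load("top0.npy"))
for Q in(W0,W):
    L=np.c_[((Q[...,:2].reshape(-1,2)-O)@B),Q[...,2].ravel()].reshape(Q.shape)*1000
    for y0,y1 in((60,85),(-85,-60)):
        k=(L[...,1]>y0)&(L[...,1]<y1)&(L[...,0]>3)&(L[...,0]<20)&(L[...,2]<60)
        print(y0,k.sum(),"plate z over x",np.median(L[k][:,0]),np.median(L[k][:,2]))
E
```

```text
[ 0.5  -0.36 -0.01] [-3.66  1.73  8.56] [ 0.22  0.66 -0.01] [-60.47   0.58]
60 57 plate z over x 11.930147064250468 26.874443515731368
-85 56 plate z over x 11.35824070173436 27.8401117691428
60 55 plate z over x 11.474066189531435 27.844133503858384
-85 20 plate z over x 17.141423537575704 29.688766478224423
```

Request:
{"method": "move_arm", "body": {"increments": [{"xyz":[0,0,-0.5],"roll":0,"grip":0},{"xyz":[0,3,0],"roll":0,"grip":0},{"xyz":[0,3,0],"roll":0,"grip":0},{"xyz":[0,0,0],"roll":0,"grip":0}]}}

```text
time_s: 12.0
position: [0.5071, -0.359, -0.0113]
tcp_rot: [[0.349, 0.937, 0.002], [0.937, -0.349, -0.001], [-0.0, 0.002, -1.0]]
force: [0.9, 0.2, 2.3]
opening: 0.111
grasp_force: 30.0
```

```bash
cat > chk.py <<'E'
from h import *
np.set_printoptions(precision=2,suppress=True,linewidth=160)
a=np.radians(-20.35);B=np.array([[np.cos(a),-np.sin(a)],[np.sin(a),np.cos(a)]]);O=np.array([.5565,-.3777])
s=bot.read_state();print(s["time_s"],s["position"],s["force"],s["moment"],"tcp board",(s["position"][:2]-O)@B*1000)
W0=cloud("top",np.load("top0.npy"))
Q=np.median([cloud("top",bot.capture("top")[1]) for _ in range(2)],0)
f=lambda Q:np.c_[((Q[...,:2].reshape(-1,2)-O)@B),Q[...,2].ravel()].reshape(Q.shape)*1000
L0,L=f(W0),f(Q)
for y0,y1 in((40,90),(-90,-40)):
    for x0,x1 in((2,25),(25,50),(50,80)):
        k=(L0[...,1]>y0)&(L0[...,1]<y1)&(L0[...,0]>x0)&(L0[...,0]<x1)&(L[...,2]<60)
        if k.sum()>10: print(y0,x0,k.sum(),"plate dz",(L[k]-L0[k])[:,2].mean())
E
python3 chk.py
```

```text
12.0 [ 0.51 -0.36 -0.01] [0.88 0.21 2.29] [ 0.02  0.09 -0.02] tcp board [-52.81   0.31]
40 2 150 plate dz 0.27389862547505184
40 25 167 plate dz 0.24203614121568634
40 50 200 plate dz -0.1769033447255597
-90 2 18 plate dz -1.001311335287702
-90 25 121 plate dz -0.0571201415800984
-90 50 189 plate dz 0.4773624078330923
```

The plate hasn't lifted and the edge is 12 mm in. Another 15 mm to go.

Request:
{"method": "move_arm", "body": {"increments": [{"xyz":[0,4,0],"roll":0,"grip":0},{"xyz":[0,4,0],"roll":0,"grip":0},{"xyz":[0,4,0],"roll":0,"grip":0},{"xyz":[0,3,0],"roll":0,"grip":0},{"xyz":[0,0,0],"roll":0,"grip":0}]}}

```text
time_s: 12.52
position: [0.5212, -0.3642, -0.0113]
tcp_rot: [[0.348, 0.937, 0.002], [0.937, -0.348, -0.001], [-0.0, 0.002, -1.0]]
force: [0.5, 0.4, 1.5]
opening: 0.114
grasp_force: 30.0
```

Request:
{"method": "move_arm", "body": {"increments": [{"xyz":[0,0,0],"roll":0,"grip":0},{"xyz":[0,0,0],"roll":0,"grip":0}]}}

```text
time_s: 12.68
position: [0.5211, -0.3642, -0.0113]
tcp_rot: [[0.349, 0.937, 0.002], [0.937, -0.349, -0.001], [-0.001, 0.002, -1.0]]
force: [1.4, 0.3, 0.6]
opening: 0.11
grasp_force: 30.0
```

```bash
python3 chk.py
```

```text
12.6833 [ 0.52 -0.36 -0.01] [1.38 0.28 0.59] [-0.03 -0.24  0.02] tcp board [-37.92   0.31]
40 2 150 plate dz 0.04607526142058229
40 25 166 plate dz 0.0544890786334581
40 50 204 plate dz -0.11056391835039012
-90 25 49 plate dz -1.1943119487538771
-90 50 168 plate dz 0.49832485003410937
```

Request:
{"method": "move_arm", "body": {"increments": [{"xyz":[0,0,0.8],"roll":0,"grip":0},{"xyz":[0,0,0.7],"roll":0,"grip":0},{"xyz":[0,0,0],"roll":0,"grip":0},{"xyz":[0,0,0],"roll":0,"grip":0}]}}

```text
time_s: 13.12
position: [0.5206, -0.3641, -0.0113]
tcp_rot: [[0.349, 0.937, 0.001], [0.937, -0.349, -0.001], [-0.001, 0.002, -1.0]]
force: [0.8, 1.2, 8.1]
opening: 0.112
grasp_force: 30.0
```

Request:
{"method": "move_arm", "body": {"increments": [{"xyz":[0,0,0.8],"roll":0,"grip":0},{"xyz":[0,0,0.7],"roll":0,"grip":0},{"xyz":[0,0,0],"roll":0,"grip":0},{"xyz":[0,0,0],"roll":0,"grip":0}]}}

```text
time_s: 13.45
position: [0.5206, -0.3641, -0.0113]
tcp_rot: [[0.349, 0.937, 0.002], [0.937, -0.349, -0.001], [-0.001, 0.002, -1.0]]
force: [-2.3, 2.5, 16.6]
opening: 0.111
grasp_force: 30.0
```

Request:
{"method": "move_arm", "body": {"increments": [{"xyz":[0,0,0],"roll":0,"grip":0},{"xyz":[0,0,0],"roll":0,"grip":0},{"xyz":[0,0,0],"roll":0,"grip":0},{"xyz":[0,0,0],"roll":0,"grip":0}]}}

```text
time_s: 13.78
position: [0.5206, -0.3641, -0.0113]
tcp_rot: [[0.348, 0.937, 0.002], [0.937, -0.348, -0.001], [-0.001, 0.002, -1.0]]
force: [-1.3, 2.5, 16.1]
opening: 0.109
grasp_force: 30.0
```

```bash
python3 chk.py; python3 - <<'E'
from h import *
p,d=bot.capture("top");cv2.imwrite("pics/f.png",cv2.resize(p[115:250,320:470,::-1],None,fx=4,fy=4))
E
```

```text
13.7833 [ 0.52 -0.36 -0.01] [-1.26  2.46 16.1 ] [ 0.42  0.34 -0.04] tcp board [-38.34   0.25]
40 2 150 plate dz -0.010895340191309682
40 25 165 plate dz -0.19141909422076334
40 50 203 plate dz -0.3746272869655157
-90 25 48 plate dz -0.6500876972735342
-90 50 168 plate dz 0.37197518020006876
```

View pics/f.png

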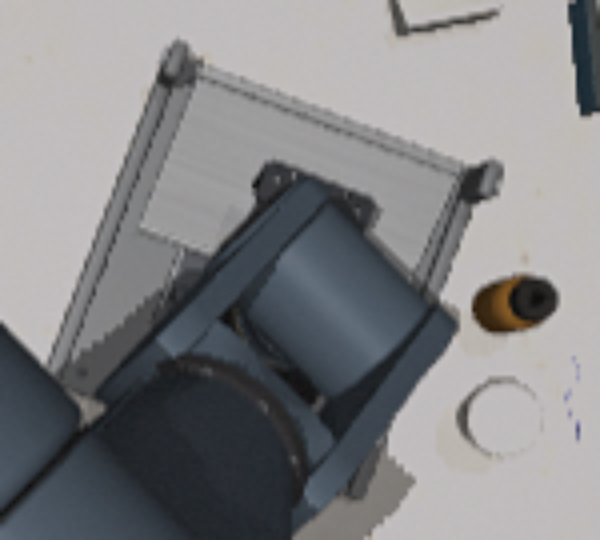

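The top crop shows the strip running in under the plate's lip near crop (185,250). The plate is unmoved, and so are the bottle at (515,300) and the cup at (500,415). The strip is about 26.5 mm deep and pressed with 16 N, so I'll hand in.

```bash
python3 -c "
from rig import bot
print(bot.hand_in())"
```

```text
the job is handed in; nothing more can be done
None
```

I handed the job in with the strip tucked about 26 mm under the splash plate and still held pressed flat with about 16 N; the plate did not lift, the bottle and cup were not moved, and the arm stayed well clear of the carton, which I did not re-check.

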